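Hang the deep blanching pail behind the keeper of the drain stand

TASK

Hang the deeper of the two perforated pails up to drain: hang it gently by the crook of its handle on the yellow arm of the drain stand, out near the arm's tip in front of the red keeper, and let go of it there. Then push its handle along the arm, past the springy keeper, until the keeper has snapped up again and holds the pail in, and leave it hanging still. Leave all the other things on the table where they are.

Things in the scene. Friction and masses are not known exactly. Their poses are not given: they have to be found in the camera images.
- deep_pail: Deeper perforated aluminium pail, loose, 0.27 to 0.53 kg, 105 mm deep, 110 mm across the rim, 92 mm across the base. Origin: centre of its underside, z up. A rigid dark wire handle, 9 mm thick, stands over it in its y-z plane: side wires rise at y = +-57 mm from the rim to the handle's top, which is described at deep_pail_bail.
- deep_pail_bail (a point): Point on the pail's axis, 165 mm above its underside (60 mm above its rim); axes as the pail. Along y through it lie the wire axes of the handle's two level stretches (|y| 17 to 48 mm; either can be pinched from above, closing along x). Between them the middle of the handle is crooked 9 mm higher (|y| under 11 mm): the crook sits over the stand's arm, which then lies level with this point.
- shallow_pail: The look-alike pail, to be left alone: same width, 55 mm deep, level stretches of its handle 115 mm above its underside (the origin).
- stand: Drain stand, fixed. Origin: on the table, on the axis of its 20 mm pole (340 mm tall). Drip tray, 10 mm high, 170 mm wide, from x = -220 to 40 mm. From a black clamp on the pole a level yellow round arm, 10 mm thick, runs along -x over the tray to x = -165 mm, where its tip turns up (to x = -177 mm, 17 mm above the arm's axis).
- stand_front (a point): Point on the tray floor (6 mm above the table) under the middle of the arm's free stretch, at stand x = -140 mm; axes as the stand. That stretch runs from x = -160 to -119 mm of the stand. The arm's axis is clamped at another height each time, 190 to 300 mm above the table, NOT reported: find it by touch or sight. It gives way only above 100 N.
- stand_plate (a point): Point on the tray floor under the front face (stand x = -75 mm) of the white upright plate that stops the handle at the inner end; axes as the stand. The plate is 100 mm wide, from 25 mm below to 15 mm above the arm's axis. A handle that is home leaves no room for a finger before the plate: push it from the tip's side.
- keeper (a joint): Angle of the red keeper, rad: 0 upright, 1.5 folded flat towards the pole. A 6 mm wide flap hinged in the arm's axis at stand x = -112 mm, upright 20 mm above the arm's axis. A handle pushed towards the pole with a few newtons folds it (its end then reaches x = -92 mm); it springs up once the handle is past that.
- ramekin: White ceramic bowl, 90 mm across, 45 mm high, to be left alone; origin under its centre.
- spice_jar: Amber spice jar, 56 mm across, 85 mm high, to be left alone; origin under its centre.
- pepper_mill: Dark wooden pepper mill, 54 mm across, 160 mm high, to be left alone; origin under its centre.
- steel_bowl: Steel bowl, 150 mm across, 60 mm high, to be left alone; origin under its centre.
- oil_bottle: Green glass bottle, 60 mm across, 190 mm high, to be left alone; origin under its centre.
Mind the look-alikes: they are no part of the job. Leave any blue or purple look-alike of the deep_pail alone.

How it is judged:
On the way:
1. the deep pail hangs by its handle on the arm, in front of the keeper, let go of (x of deep_pail_bail in the frame of stand between -0.17 and -0.113 m and y of deep_pail_bail in the frame of stand between -0.02 and 0.02 m and contact force between deep_pail and stand above 1.2 N and height (world z) of deep_pail above 0.02 m and angle between deep_pail's own z axis and vertical below 0.25 rad and contact force between the fingers and deep_pail below 0.1 N), for 0.2 s.
At the end, for the whole second after the job is handed in: Deep pail hangs on the arm, clear of the tray, within 20 mm sideways, tilt under 0.25 rad, handle between keeper and plate (stand x -109 to -68 mm), keeper up (under 0.3 rad), nearly still (0.06 m/s, 0.8 rad/s); every other loose thing within 30 mm of its start (x of deep_pail_bail in the frame of stand between -0.109 and -0.068 m and value of joint keeper below 0.3 rad and linear speed of deep_pail below 0.06 m/s and angular speed of deep_pail below 0.8 rad/s and y of deep_pail_bail in the frame of stand between -0.02 and 0.02 m and contact force between deep_pail and stand above 1.2 N and height (world z) of deep_pail above 0.02 m and angle between deep_pail's own z axis and vertical below 0.25 rad and distance of each of shallow_pail, ramekin, spice_jar, pepper_mill, steel_bowl, oil_bottle from where it was at the start of the episode below 0.03 m); the robot touches nothing.
It fails at once if the deep pail is pressed or dropped on the stand with more than 50 N (contact force between deep_pail and stand above 50 N).
It fails at once if the deep pail is tipped over (over 0.9 rad) (angle between deep_pail's own z axis and vertical above 0.9 rad).
It fails at once if another loose thing is moved by more than 30 mm (distance of any of shallow_pail, ramekin, spice_jar, pepper_mill, steel_bowl, oil_bottle from where it was at the start of the episode above 0.03 m).
It also fails if it takes over 66 s, if anything falls off the work surface, if the arm or the gripper's body presses on something with over 40 N, if the wrist force passes 120 N, or if a joint passes its speed limit or range.

ROBOT

A 6-joint arm with a two-finger parallel gripper is mounted at the origin on the work surface. World frame = base frame: x ahead of the robot, y to its left, z up, the work surface at z = 0. Lengths are in m, angles in rad, forces in N, time in s.
With the tool pointing down it reaches from about 0.375 to 0.75 m from the base axis. Payload 9 kg.
Tool frame: the origin (TCP) lies midway between the tips of the shut fingers; the grasp point (between the pads) lies behind it (r.grasp_offset is the z of the grasp point in the tool frame, in m); z points along the fingers, y is the line along which they close (so a half turn about z gives the same grasp; the last joint's range is limited). The gripper opens to 85 mm and grips with 20 to 120 N. Pads are 22 mm wide; open, the fingers measure 114 mm over their backs; the gripper's body (76 mm by 85 mm) begins 54 mm behind the grasp point. The pads swing forward as they close: fully open they stand 13 mm farther back than shut.
Start: joints at [-1.375, 0.104, 0.097, 1.564, 0, 1.353], TCP at [0.241, -0.549, 0.231] pointing down, gripper open.
Joint ranges: [-2.99, 2.99], [-0.84, 1.86], [-1.1, 1.16], [-1.84, 2.11], [-1.51, 1.56], [-3.14, 3.14]. Speed limits (rad/s): [2.22, 2.22, 2.57, 3.14, 3.14, 3.14].

INTERFACE

Orientations are given as a rotation vector (axis times angle).
In Python, from plant import r gives the robot as it stands.
- The arm moves only by the shell command python3 -m pendant 'ROWS'. ROWS is JSON, a list of rows, each an object of numbers: "dx", "dy", "dz": the shift along the world's x, y, z scaled (see below); "ax", "ay", "az": the turn, a rotation vector about the world's x, y, z scaled (see below); "hand": the opening, from 0 (shut) to 1 (fully open). A call has 1 to 8 rows; each row shifts and turns the commanded pose from where the row before left it; what a row does not reach is not made up. The controller multiplies each number of a shift by 0.06 m and each number of a turn by 4 degrees. A row lasts 1/8 s, in which the tool goes at most 62.5 mm and 10.7 degrees, less where a joint would pass 70% of its speed; a pose out of reach is approached as far as the arm can. A call with a number of a shift or a turn outside -1 to 1 is refused whole. A call with a gripper value outside its range is refused whole. The fingers move at their own pace and stop on an object; the grip force is fixed at half the most. Time passes only in rows, so rows that do not move let the fingers close. It gives the time, the measured TCP pose, the force, the opening and the grip force at its end, in the units of the state.
- r.read_state(): the state, without advancing time (a new reading comes with each control period).
- r.grab_frame(name): name is "side" or "top" or "wrist"; returns the picture (480x640x3 uint8, blue, green, red); there is no depth.
- r.calibration(name): a dict with "vfov" (degrees; the focal length in pixels is half the picture's height over the tangent of half this angle, whatever the lens; pixels are square), "cx", "cy" (the principal point, pixels), "extrinsics" (4x4, takes a point from world to camera coordinates). Camera axes: x right, y up, looking along -z (the intrinsics and any distortion apply to the point x, -y, -z); pixel columns grow to the right and rows downward; lengths in m; the calibration is good to about 2 mm. A picture is of the moment at which its call begins: read the wrist's pose just before it. calibration takes no time and is no camera call; for the wrist camera it gives the pose at the moment of the call.
- r.close_job(): hands the job in; it is judged then, once.
The state is a dict: "clock": time; "joint_positions": joint angles; "qvel": joint speeds; "joint_efforts": joint torques, N m; "eef_pos": TCP position; "tool_rot": TCP orientation; "force": force on the tool from outside, world axes, zero at the start; "wrist_torque": the same for the moment, N m; "finger_gap": opening from 0.0 (shut) to 1.0 (fully open); "finger_force": force on a finger pad.
Only numpy, scipy, OpenCV 4.12 (cv2) and the standard library are available. Lean on these libraries where they do the work, as an engineer would, in place of code of your own. Each camera call takes 0.05 s, during which the arm holds its last target. There are 200 camera calls.

## Working session

There is one attempt and no reset: what is moved stays moved. The work goes in short steps, Python scripts to look and compute and a shell command to move; the robot and the scene stay as the last step left them, time stands still between calls to the robot, and variables do not carry over. Pictures are saved under pics/ and viewed, at most 10 in all, crops included, and the job is handed in when it is done.

```bash
mkdir -p pics; cat > h.py <<'E'
import numpy as np, cv2
from plant import r
def cal(n):
    c=r.calibration(n); f=240/np.tan(np.radians(c['vfov'])/2); return f,c['cx'],c['cy'],np.array(c['extrinsics']),c
def ray(n,u,v,c=None):
    f,cx,cy,E,_=c or cal(n); d=np.array([(u-cx)/f,-(v-cy)/f,-1.]); R=E[:3,:3]; return -R.T@E[:3,3], R.T@d
def onz(n,u,v,z,c=None):
    o,d=ray(n,u,v,c); return o+d*(z-o[2])/d[2]
def proj(n,P,c=None):
    f,cx,cy,E,_=c or cal(n); p=E[:3,:3]@np.asarray(P)+E[:3,3]; return np.array([cx+f*p[0]/-p[2], cy-f*p[1]/-p[2]])
def two(n1,p1,n2,p2):
    o1,d1=ray(n1,*p1);o2,d2=ray(n2,*p2)
    t=np.linalg.lstsq(np.c_[d1,-d2],o2-o1,rcond=None)[0]; a=o1+d1*t[0];b=o2+d2*t[1]; return (a+b)/2,np.linalg.norm(a-b)
E
python3 - <<'E'
from h import *
np.set_printoptions(precision=4,suppress=True)
for n in ['top','side']:
    im=r.grab_frame(n); cv2.imwrite(f'pics/{n}0.png',im); c=cal(n); print(n,c[0],c[1:3],[k for k in c[4]],-c[3][:3,:3].T@c[3][:3,3], {k:v for k,v in c[4].items() if k!='extrinsics'})
print(r.read_state(),r.grasp_offset)
E
```

```text
top 500.233151578771 (325.39657732948376, 238.72646657642576) ['vfov', 'cx', 'cy', 'extrinsics'] [0.2493 0.0344 1.5304] {'vfov': 51.26117387408035, 'cx': 325.39657732948376, 'cy': 238.72646657642576}
side 501.5655885286916 (327.6393953439885, 236.89840820630434) ['vfov', 'cx', 'cy', 'extrinsics'] [0.1662 0.7667 1.026 ] {'vfov': 51.14239051939985, 'cx': 327.6393953439885, 'cy': 236.89840820630434}
{'clock': 0.1, 'joint_positions': array([-1.3747,  0.1047,  0.0965,  1.5639, -0.    ,  1.3531]), 'qvel': array([-0.0008, -0.0006,  0.0023, -0.0021, -0.002 , -0.0004]), 'joint_efforts': array([  0.0082, -55.8204,  50.4722,   0.0126,  -0.0002,   0.    ]), 'eef_pos': array([ 0.2412, -0.549 ,  0.2306]), 'tool_rot': array([-3.0734, -0.6451,  0.    ]), 'force': array([ 0.1781,  0.2676, -0.5004]), 'wrist_torque': array([ 0.0077, -0.0033,  0.0244]), 'finger_force': 0.0, 'finger_gap': 1.000418825176525} -0.0187
```

View pics/top0.png

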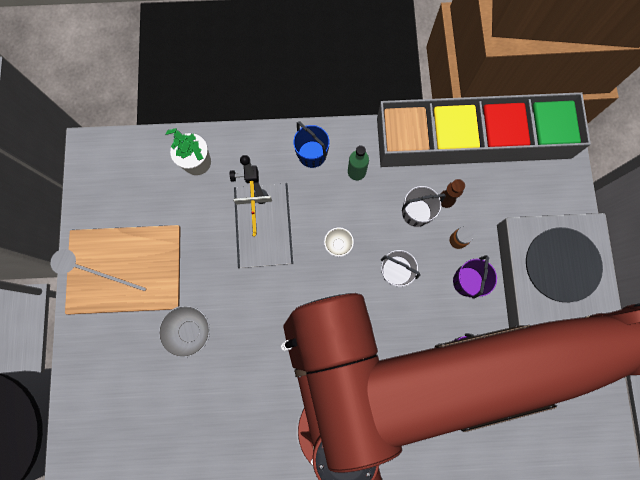

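View pics/side0.png

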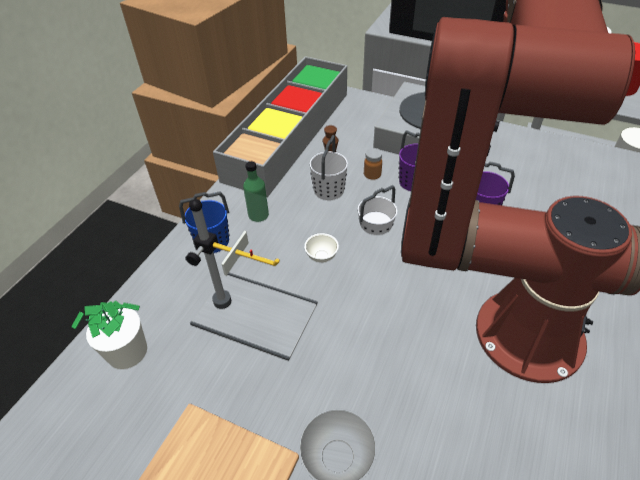

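The perforated grey pails are at top (421,205) / side (329,175) and at top (400,268) / side (377,214). The first looks deeper. The solid blue and purple ones are look-alikes and don't count. I'll confirm with an enlarged crop that also includes the stand arm.

```bash
python3 - <<'E'
import cv2,numpy as np
s=cv2.imread('pics/side0.png');t=cv2.imread('pics/top0.png')
a=cv2.resize(s[130:240,300:400],None,fx=2.72,fy=2.72,interpolation=3)[:300,:270]
b=cv2.resize(t[180:290,375:475],None,fx=2.72,fy=2.72,interpolation=3)[:300,:270]
c=cv2.resize(s[190:310,180:290],None,fx=2.5,fy=2.5,interpolation=3)[:300,:270]
d=cv2.resize(t[140:260,215:325],None,fx=2.5,fy=2.5,interpolation=3)[:300,:270]
cv2.imwrite('pics/crop0.png',np.vstack([np.hstack([a[:,:270],b[:,:270]]),np.hstack([c,d])]))
E
```

```text
(no output)
```

View pics/crop0.png

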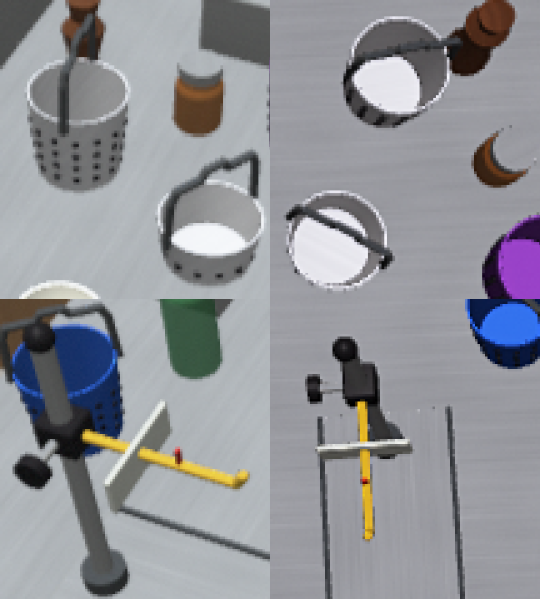

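The crop confirms it: side (329,175) has a tall wall with many rows of holes, so it is the deep pail. The one at side (377,214) is shallow. The handle in the top view runs from about (403,207) to (447,196), and the mill stands close to its right end. The arm has a red keeper near side (251,252), top (254,214).

```bash
python3 - <<'E'
from h import *
np.set_printoptions(precision=4,suppress=True)
T=cv2.imread('pics/top0.png');S=cv2.imread('pics/side0.png')
def mask(im,lo,hi,box):
    m=cv2.inRange(cv2.cvtColor(im,cv2.COLOR_BGR2HSV),lo,hi); k=np.zeros_like(m); x0,y0,x1,y1=box; k[y0:y1,x0:x1]=m[y0:y1,x0:x1]; v,u=np.nonzero(k); return np.c_[u,v]+0.0
# arm
yt=mask(T,(18,120,80),(35,255,255),(215,140,325,260)); ys=mask(S,(18,120,80),(35,255,255),(180,190,290,310))
rt=mask(T,(0,150,60),(10,255,255),(235,180,275,240))
rt2=mask(S,(0,150,60),(10,255,255),(230,230,275,275))
print('yt',len(yt),yt.min(0),yt.max(0),'ys',len(ys),ys.min(0),ys.max(0),'red',rt.mean(0),len(rt),rt2.mean(0),len(rt2),rt2.min(0),rt2.max(0))
# per view fitted lines, excluding tip
lt=cv2.fitLine(yt[yt[:,1]<228].astype(np.float32),2,0,.01,.01).ravel(); ls=cv2.fitLine(ys[ys[:,0]<268].astype(np.float32),2,0,.01,.01).ravel()
print(lt,ls)
# intersect planes: point on top line at row v -> intersect with side plane
def plane(n,l):
    o,d1=ray(n,l[2],l[3]);_,d2=ray(n,l[2]+20*l[0],l[3]+20*l[1]); return o,np.cross(d1,d2)
o,nn=plane('side',ls)
for v in (190,205,214,225,235):
    u=lt[2]+(v-lt[3])*lt[0]/lt[1]; a,d=ray('top',u,v); p=a+d*(nn@(o-a))/(nn@d); print(v,p)
print('keeper',two('top',rt.mean(0),'side',rt2.mean(0)))
# handle
h=mask(T,(0,0,0),(179,90,85),(395,185,455,225)); print(len(h))
g=np.zeros((480,640),np.uint8); g[h[:,1].astype(int),h[:,0].astype(int)]=255
cv2.imwrite('pics/hm.png',cv2.resize(np.hstack([cv2.cvtColor(g,8)[180:230,390:460],T[180:230,390:460]]),None,fx=5,fy=5,interpolation=0))
for p in [(403,207.5),(446.7,196.5)]: print(onz('top',*p,.165))
print('rimc',onz('top',422,204.6,.105))
E
```

```text
yt 185 [250. 181.] [256. 236.] ys 280 [213. 242.] [278. 265.] red [252.6667 212.3333] 3 [251.  252.5] 8 [250. 250.] [252. 255.]
[  0.0565   0.9984 252.5541 203.9809] [  0.9522   0.3055 239.9782 252.4236]
190 [0.6646 0.2131 0.2264]
205 [0.6223 0.2117 0.2262]
214 [0.5972 0.2108 0.2261]
225 [0.5668 0.2097 0.226 ]
235 [0.5393 0.2088 0.2259]
keeper (array([0.5989, 0.2104, 0.2373]), np.float64(7.892558476056542e-05))
364
[ 0.6118 -0.2042  0.165 ]
[ 0.638  -0.3307  0.165 ]
rimc [ 0.6338 -0.2714  0.105 ]
```

View pics/hm.png

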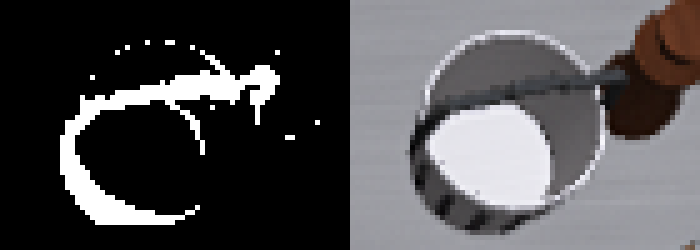

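```bash
python3 -m pendant '[{"dz":0.8,"az":1},{"dz":0.8,"az":1},{"dx":0.45,"dy":0.34,"az":1},{"dx":0.45,"dy":0.34,"az":1},{"dx":0.45,"dy":0.34,"az":1},{"dx":0.45,"dy":0.34,"az":1},{"dx":0.45,"dy":0.34,"az":1},{"dx":0.45,"dy":0.34,"az":1}]'
python3 -m pendant '[{"dx":0.45,"dy":0.34,"az":1},{"dx":0.45,"dy":0.34,"az":1},{"dx":0.45,"dy":0.34,"az":1},{"dx":0.45,"dy":0.34,"az":1},{"dx":0.45,"dy":0.34,"az":1},{"dx":0.45,"dy":0.34,"az":1},{"dx":0.3,"dy":0.34,"az":1},{"dx":0.2,"az":1}]'
python3 -m pendant '[{"az":1},{"az":1},{"az":1},{"az":0.5},{},{}]'
python3 - <<'E'
from h import *
np.set_printoptions(precision=4,suppress=True)
s=r.read_state();c=cal('wrist');im=r.grab_frame('wrist');cv2.imwrite('pics/w1.png',im)
np.save('w1E.npy',c[3]);print(s['clock'],s['eef_pos'],s['tool_rot'],c[:3],c[3])
print(proj('wrist',[.633,-.27,.105]),proj('wrist',[.6118,-.2042,.165]),proj('wrist',[.638,-.3307,.165]))
E
```

```text
0.1 [ 0.2412 -0.549   0.2306] [-3.0734 -0.6451  0.    ] (np.float64(340.1546132652192), 309.9196176541935, 240.25532672504417) [[ 0.4013 -0.9159 -0.0006 -0.6004]
 [ 0.8786  0.3851 -0.2825  0.0368]
 [ 0.259   0.1129  0.9593 -0.3796]
 [ 0.      0.      0.      1.    ]]
[  77.9427 -833.8716] [ -354.8911 -1536.8977] [  158.4669 -1300.4541]invalid input
invalid input
invalid input
```

View pics/w1.png

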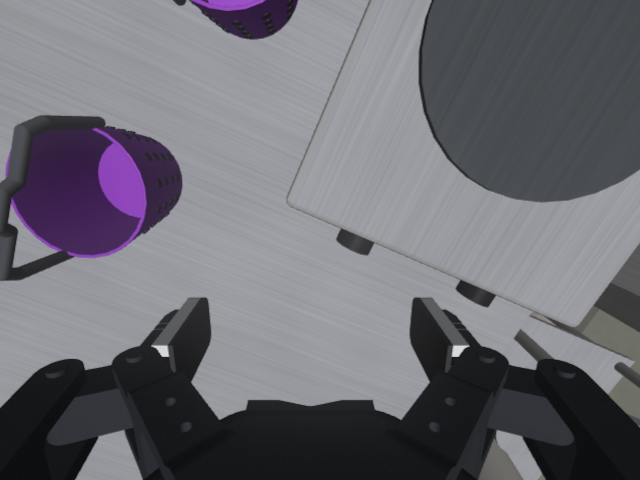

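The moves were refused, so the picture is only the start view: purple pail at (90,190), hob at the right. Rows probably need all keys.

```bash
python3 -m pendant '[{"dx":0,"dy":0,"dz":0.8,"ax":0,"ay":0,"az":1,"hand":1},{"dx":0,"dy":0,"dz":0.8,"ax":0,"ay":0,"az":1,"hand":1}]'
```

```text
clock: 0.4
eef_pos: [0.2412, -0.5488, 0.3277]
tool_rot: [-3.019, -0.861, -0.0]
force: [-1.1, -1.1, 0.3]
finger_gap: 0.998
finger_force: 0.0
```

```bash
python3 -m pendant '[{"dx":0.45,"dy":0.34,"dz":0,"ax":0,"ay":0,"az":1,"hand":1},{"dx":0.45,"dy":0.34,"dz":0,"ax":0,"ay":0,"az":1,"hand":1},{"dx":0.45,"dy":0.34,"dz":0,"ax":0,"ay":0,"az":1,"hand":1},{"dx":0.45,"dy":0.34,"dz":0,"ax":0,"ay":0,"az":1,"hand":1},{"dx":0.45,"dy":0.34,"dz":0,"ax":0,"ay":0,"az":1,"hand":1},{"dx":0.45,"dy":0.34,"dz":0,"ax":0,"ay":0,"az":1,"hand":1},{"dx":0.45,"dy":0.34,"dz":0,"ax":0,"ay":0,"az":1,"hand":1},{"dx":0.45,"dy":0.34,"dz":0,"ax":0,"ay":0,"az":1,"hand":1}]'
python3 -m pendant '[{"dx":0.45,"dy":0.34,"dz":0,"ax":0,"ay":0,"az":1,"hand":1},{"dx":0.45,"dy":0.34,"dz":0,"ax":0,"ay":0,"az":1,"hand":1},{"dx":0.45,"dy":0.34,"dz":0,"ax":0,"ay":0,"az":1,"hand":1},{"dx":0.45,"dy":0.34,"dz":0,"ax":0,"ay":0,"az":1,"hand":1},{"dx":0.3,"dy":0.34,"dz":0,"ax":0,"ay":0,"az":1,"hand":1},{"dx":0,"dy":0.34,"dz":0,"ax":0,"ay":0,"az":1,"hand":1},{"dx":0,"dy":0,"dz":0,"ax":0,"ay":0,"az":1,"hand":1},{"dx":0,"dy":0,"dz":0,"ax":0,"ay":0,"az":1,"hand":1}]'
python3 -m pendant '[{"dx":0,"dy":0,"dz":0,"ax":0,"ay":0,"az":1,"hand":1},{"dx":0,"dy":0,"dz":0,"ax":0,"ay":0,"az":0.5,"hand":1},{"dx":0,"dy":0,"dz":0,"ax":0,"ay":0,"az":0,"hand":1}]'
python3 - <<'E'
from h import *
np.set_printoptions(precision=4,suppress=True)
s=r.read_state();c=cal('wrist');im=r.grab_frame('wrist');cv2.imwrite('pics/w2.png',im)
np.save('w2E.npy',c[3]);print(s['clock'],s['eef_pos'],s['tool_rot'],s['force'],c[:3])
for p in ([.633,-.27,.105],[.6118,-.2042,.165],[.638,-.3307,.165]): print(proj('wrist',p,c))
E
```

```text
clock: 1.4
eef_pos: [0.458, -0.3854, 0.327]
tool_rot: [-2.666, -1.661, 0.0]
force: [-0.0, -0.4, 0.1]
finger_gap: 1.002
finger_force: 0.0
clock: 2.4
eef_pos: [0.5833, -0.2634, 0.327]
tool_rot: [-2.104, -2.332, 0.0]
force: [-0.1, -0.4, -0.5]
finger_gap: 0.999
finger_force: 0.0
clock: 2.78
eef_pos: [0.5832, -0.2638, 0.3271]
tool_rot: [-1.984, -2.436, -0.0]
force: [0.4, 0.2, 0.4]
finger_gap: 1.001
finger_force: 0.0
2.775 [ 0.5832 -0.2638  0.3271] [-1.9839 -2.4356 -0.    ] [0.4299 0.2399 0.4087] (np.float64(340.1546132652192), 309.9196176541935, 240.25532672504417)
[353.2671 222.0762]
[355.9257 161.6533]
[351.0717 296.0152]
```

View pics/w2.png

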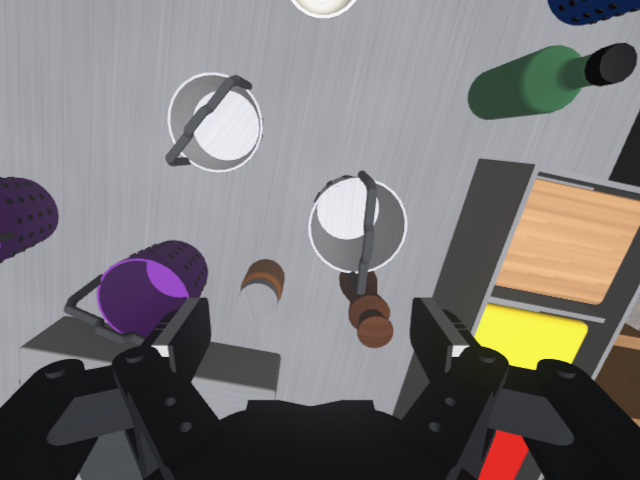

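The view shows the deep pail's rim circle centred at (357,223). Its handle runs from (366,178) to (361,290), with the mill under its lower end.

```bash
python3 - <<'E'
from h import *
np.set_printoptions(precision=4,suppress=True)
im=cv2.imread('pics/w2.png');c=cal('wrist')
hsv=cv2.cvtColor(im,cv2.COLOR_BGR2HSV)
# handle: darkest greys in box, rows 180..285
m=cv2.inRange(hsv,(0,0,20),(179,110,88)); 
pts=[]
for v in range(176,292,4):
    u=np.nonzero(m[v,350:385])[0]+350
    if len(u): pts.append((u.mean(),v,len(u))); 
print([(round(a),b,n) for a,b,n in pts])
# rim
w=cv2.inRange(hsv,(0,0,225),(179,30,255)); k=np.zeros_like(w);k[165:280,298:415]=w[165:280,298:415]
v,u=np.nonzero(k);P=np.c_[u,v]; d=np.hypot(u-357.5,v-223); P=P[(d>43)&(d<54)]
e=cv2.fitEllipse(P.astype(np.float32)); print('rim',e,len(P), onz('wrist',*e[0],.105,c), 'diam',e[1][0]/c[0]*(onz('wrist',*e[0],.105,c)@np.array([0,0,1])*0+1))
for p in [(366,180),(370,215),(368,235),(361,290)]: print(p,onz('wrist',*p,.165,c))
T=cv2.imread('pics/top0.png'); w=cv2.inRange(cv2.cvtColor(T,cv2.COLOR_BGR2HSV),(0,0,215),(179,30,255))
v,u=np.nonzero(w);d=np.hypot(u-422.5,v-204);P=np.c_[u,v][(d>15)&(d<21)]; e=cv2.fitEllipse(P.astype(np.float32)); print('rimtop',e,len(P),onz('top',*e[0],.105))
print('mill',onz('wrist',374,332,.16,c),onz('top',456.5,186,.155),'bottle',onz('top',358,172,.0),'ramekin',onz('top',339,241,.045))
E
```

```text
[(361, 176, 12), (367, 180, 11), (370, 184, 10), (371, 188, 9), (368, 192, 1), (368, 196, 1), (367, 200, 1), (367, 204, 1), (366, 208, 1), (366, 212, 1), (365, 216, 1), (365, 220, 1), (364, 224, 2), (368, 228, 9), (366, 232, 3), (364, 236, 2), (364, 240, 2), (364, 244, 2), (364, 248, 2), (362, 252, 2), (362, 256, 3), (361, 260, 5), (363, 264, 5), (360, 268, 2), (364, 272, 10), (362, 276, 19), (363, 280, 21), (363, 284, 20), (363, 288, 21)]
rim ((357.47802734375, 225.47023010253906), (92.05098724365234, 97.62445068359375), 62.45329284667969) 419 [ 0.6385 -0.2729  0.105 ] diam 0.2706151369226911
(366, 180) [ 0.6245 -0.2179  0.165 ]
(370, 215) [ 0.6359 -0.2481  0.165 ]
(368, 235) [ 0.6388 -0.2669  0.165 ]
(361, 290) [ 0.646  -0.3225  0.165 ]
rimtop ((422.69879150390625, 202.95819091796875), (33.52983093261719, 36.1446533203125), 120.78083801269531) 100 [ 0.6387 -0.2739  0.105 ]
mill [ 0.672 -0.368  0.16 ] [ 0.6707 -0.3645  0.155 ] bottle [ 0.7804 -0.098   0.    ] ramekin [ 0.5484 -0.0229  0.045 ]
```

```bash
python3 - <<'E'
from h import *
np.set_printoptions(precision=4,suppress=True)
im=cv2.imread('pics/w2.png');c=cal('wrist');g=cv2.cvtColor(im,cv2.COLOR_BGR2GRAY)
for v in (192,196,200,204,208,240,244,248,252,256,260): 
    row=g[v,352:386]; u=np.nonzero((row<115))[0]+352; uu=u.mean(); print(v,round(uu,1),len(u),onz('wrist',uu,v,.165,c))
T=cv2.imread('pics/top0.png')
for p in [(408,201),(443,195.2)]: print(onz('top',*p,.165))
print(g[200,355:386],g[250,350:384])
E
```

```text
192 376.0 19 [ 0.6359 -0.2265  0.165 ]
196 376.0 19 [ 0.6368 -0.23    0.165 ]
200 375.8 16 [ 0.6376 -0.2336  0.165 ]
204 375.0 15 [ 0.6378 -0.2373  0.165 ]
208 375.0 15 [ 0.6387 -0.2408  0.165 ]
240 370.5 30 [ 0.6423 -0.2712  0.165 ]
244 370.4 30 [ 0.6432 -0.275   0.165 ]
248 371.5 28 [ 0.6452 -0.2786  0.165 ]
252 370.0 31 [ 0.6448 -0.2827  0.165 ]
256 369.4 32 [ 0.6453 -0.2867  0.165 ]
260 370.0 29 [ 0.6469 -0.2905  0.165 ]
[ 0.6301 -0.2198  0.165 ]
[ 0.6423 -0.3205  0.165 ]
[234 233 230 231 232 232 231 230 231 232 213 136  78  89  95  96  94  93
  94  94 102 202 208 141 106 106 107 106 105 107 106] [119 118 116 117 117 116 114 113 113 112 110 108  84  72  85  91  92  91
  90  92  92  90 100 109 109 109 111 109 110 109 109 108 109 108]
```

```bash
python3 -m pendant '[{"dx":0.42,"dy":0.2,"dz":0,"ax":0,"ay":0,"az":-0.7,"hand":1},{"dx":0.42,"dy":0.2,"dz":-0.25,"ax":0,"ay":0,"az":0,"hand":1},{"dx":0,"dy":0,"dz":-0.55,"ax":0,"ay":0,"az":0,"hand":1},{"dx":0,"dy":0,"dz":-0.55,"ax":0,"ay":0,"az":0,"hand":1},{"dx":0,"dy":0,"dz":-0.55,"ax":0,"ay":0,"az":0,"hand":1},{"dx":0,"dy":0,"dz":-0.55,"ax":0,"ay":0,"az":0,"hand":1},{"dx":0,"dy":0,"dz":-0.55,"ax":0,"ay":0,"az":0,"hand":1},{"dx":0,"dy":0,"dz":0,"ax":0,"ay":0,"az":0,"hand":1}]'
python3 - <<'E'
from h import *
s=r.read_state();c=cal('wrist');im=r.grab_frame('wrist');cv2.imwrite('pics/w3.png',im);print(s['eef_pos'],s['clock'])
print(proj('wrist',[.633,-.24,.165],c))
E
```

```text
clock: 3.82
eef_pos: [0.632, -0.2388, 0.1443]
tool_rot: [-2.04, -2.383, 0.001]
force: [0.1, 0.5, -0.2]
finger_gap: 0.995
finger_force: 0.0
[ 0.63202563 -0.23877557  0.14428116] 3.825
[312.62740522 325.12404392]
```

View pics/w3.png

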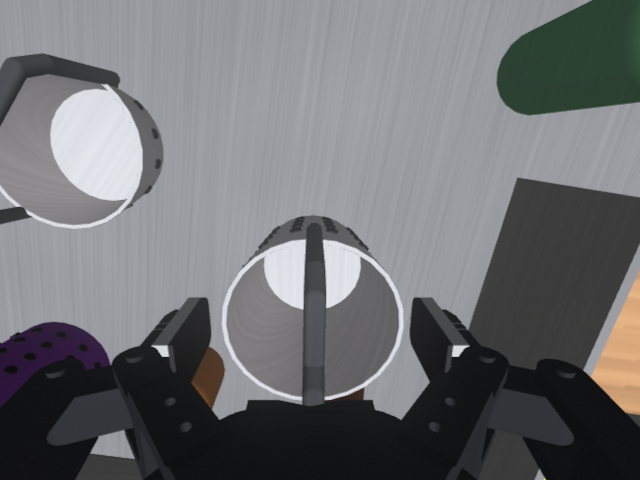

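The handle stands vertically at u≈314, midway between the pads and aligned with them. Close the fingers and lift a little.

```bash
python3 -m pendant '[{"dx":0,"dy":0,"dz":0,"ax":0,"ay":0,"az":0,"hand":0},{"dx":0,"dy":0,"dz":0,"ax":0,"ay":0,"az":0,"hand":0},{"dx":0,"dy":0,"dz":0,"ax":0,"ay":0,"az":0,"hand":0},{"dx":0,"dy":0,"dz":0,"ax":0,"ay":0,"az":0,"hand":0},{"dx":0,"dy":0,"dz":0,"ax":0,"ay":0,"az":0,"hand":0},{"dx":0,"dy":0,"dz":0,"ax":0,"ay":0,"az":0,"hand":0},{"dx":0,"dy":0,"dz":0,"ax":0,"ay":0,"az":0,"hand":0},{"dx":0,"dy":0,"dz":0,"ax":0,"ay":0,"az":0,"hand":0}]'
python3 - <<'E'
from h import *
c=cal('wrist')
for p in [(314,228),(314,236),(314,400)]: print(p,onz('wrist',*p,.165,c))
E
python3 -m pendant '[{"dx":0,"dy":0,"dz":0.3,"ax":0,"ay":0,"az":0,"hand":0},{"dx":0,"dy":0,"dz":0.4,"ax":0,"ay":0,"az":0,"hand":0},{"dx":0,"dy":0,"dz":0.4,"ax":0,"ay":0,"az":0,"hand":0},{"dx":0,"dy":0,"dz":0.4,"ax":0,"ay":0,"az":0,"hand":0},{"dx":0,"dy":0,"dz":0.4,"ax":0,"ay":0,"az":0,"hand":0},{"dx":0,"dy":0,"dz":0.4,"ax":0,"ay":0,"az":0,"hand":0},{"dx":0,"dy":0,"dz":0.1,"ax":0,"ay":0,"az":0,"hand":0},{"dx":0,"dy":0,"dz":0,"ax":0,"ay":0,"az":0,"hand":0}]'
```

```text
clock: 4.88
eef_pos: [0.6337, -0.2399, 0.1477]
tool_rot: [2.042, 2.387, 0.0]
force: [-0.9, -0.0, 5.6]
finger_gap: 0.082
finger_force: 58.6
(314, 228) [ 0.62896408 -0.20156521  0.165     ]
(314, 236) [ 0.6294652 -0.2047105  0.165    ]
(314, 400) [ 0.64152572 -0.28040775  0.165     ]
clock: 5.88
eef_pos: [0.6337, -0.2398, 0.291]
tool_rot: [-2.042, -2.387, -0.0]
force: [0.6, -0.1, -4.5]
finger_gap: 0.081
finger_force: 58.6
```

```bash
python3 - <<'E'
from h import *
from scipy.optimize import least_squares
np.set_printoptions(precision=4,suppress=True)
s=r.read_state();c=cal('wrist');im=r.grab_frame('wrist');cv2.imwrite('pics/w4.png',im);S=r.grab_frame('side');cv2.imwrite('pics/s4.png',S)
def rim(f,zr,c):
    g=cv2.imread(f); h=cv2.cvtColor(g,cv2.COLOR_BGR2HSV); w=cv2.inRange(h,(0,0,222),(179,30,255)); out=[]
    # outermost bright pixel along rays from centre (313,320)
    for a in np.radians(np.r_[-170:-10:3, 15:50:3, 130:165:3]):
        for q in range(125,60,-1):
            u,v=int(313+q*np.cos(a)),int(322+q*np.sin(a))
            if w[v,u]: out.append(onz('wrist',313+q*np.cos(a),322+q*np.sin(a),zr,c)[:2]); break
    P=np.array(out); e=least_squares(lambda x:np.hypot(*(P-x[:2]).T)-x[2],[*P.mean(0),.055],loss='soft_l1',f_scale=.001); return e.x,len(P),np.abs(e.fun).mean()
print(s['eef_pos'],s['tool_rot'],s['force']); z=s['eef_pos'][2]
print('now',rim('pics/w4.png',z+.0173-.060,c))
f,cx,cy,E,k=c; E3=E.copy(); d=np.array([.632,-.2388,.1443])-s['eef_pos']; E3[:3,3]=E[:3,3]-E[:3,:3]@d
print('w3',rim('pics/w3.png',.105,(f,cx,cy,E3,k)))
a=cv2.imread('pics/w4.png');p=proj('side',s['eef_pos']);print(p);u,v=map(int,p)
b=S[max(0,v-90):v+130,max(0,u-90):u+90]; b=cv2.resize(b,None,fx=480/b.shape[0],fy=480/b.shape[0]); b=b[:,:400]
cv2.imwrite('pics/c4.png',np.hstack([a[:,120:520],b]))
E
```

```text
[ 0.6337 -0.2398  0.291 ] [-2.042  -2.3872 -0.0001] [ 0.5914 -0.0763 -4.4577]
now (array([ 0.6374, -0.2741,  0.0541]), 50, np.float64(0.00021877156880487664))
w3 (array([ 0.6391, -0.2752,  0.0542]), 73, np.float64(0.0002195084665848987))
[324.5465 113.7389]
```

View pics/c4.png

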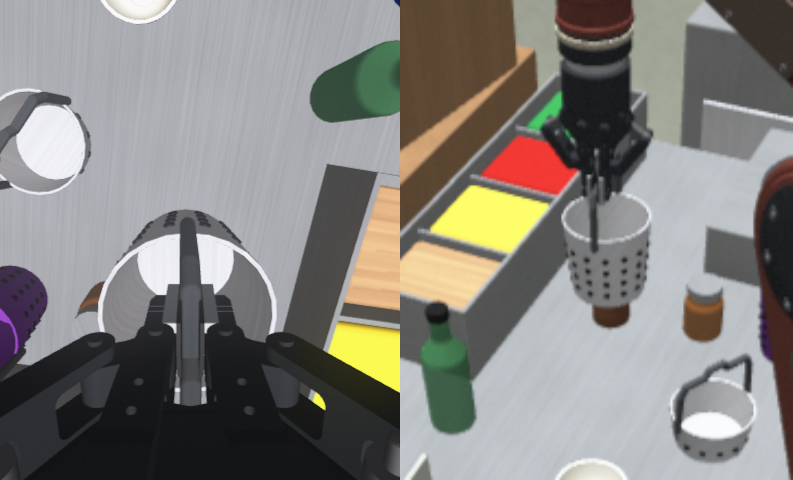

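Rim fit: radius 54 mm, residual 0.2 mm, and the pail hangs straight in the gripper, 34.5 mm from the TCP along the handle. Now carrying it to a point in front of the arm's tip.

```bash
python3 -m pendant '[{"dx":-0.1,"dy":0.2,"dz":0,"ax":0,"ay":0,"az":-0.2,"hand":0},{"dx":-0.25,"dy":0.4,"dz":0,"ax":0,"ay":0,"az":-0.2,"hand":0},{"dx":-0.35,"dy":0.5,"dz":0,"ax":0,"ay":0,"az":-0.2,"hand":0},{"dx":-0.35,"dy":0.5,"dz":0,"ax":0,"ay":0,"az":-0.2,"hand":0},{"dx":-0.35,"dy":0.5,"dz":0,"ax":0,"ay":0,"az":-0.2,"hand":0},{"dx":-0.35,"dy":0.5,"dz":0,"ax":0,"ay":0,"az":-0.2,"hand":0},{"dx":-0.35,"dy":0.5,"dz":0,"ax":0,"ay":0,"az":-0.2,"hand":0},{"dx":-0.3,"dy":0.5,"dz":0,"ax":0,"ay":0,"az":-0.2,"hand":0}]'
python3 -m pendant '[{"dx":-0.25,"dy":0.5,"dz":0,"ax":0,"ay":0,"az":-0.1,"hand":0},{"dx":-0.15,"dy":0.5,"dz":0,"ax":0,"ay":0,"az":0,"hand":0},{"dx":-0.05,"dy":0.5,"dz":0,"ax":0,"ay":0,"az":0,"hand":0},{"dx":0,"dy":0.5,"dz":0,"ax":0,"ay":0,"az":0,"hand":0},{"dx":0,"dy":0.5,"dz":0,"ax":0,"ay":0,"az":0,"hand":0},{"dx":0,"dy":0.5,"dz":0,"ax":0,"ay":0,"az":0,"hand":0},{"dx":0,"dy":0.5,"dz":0,"ax":0,"ay":0,"az":0,"hand":0},{"dx":0,"dy":0.4,"dz":0,"ax":0,"ay":0,"az":0,"hand":0}]'
python3 -m pendant '[{"dx":0,"dy":0.3,"dz":-0.2,"ax":0,"ay":0,"az":0,"hand":0},{"dx":0,"dy":0.2,"dz":-0.3,"ax":0,"ay":0,"az":0,"hand":0},{"dx":0,"dy":0,"dz":-0.3,"ax":0,"ay":0,"az":0,"hand":0},{"dx":0,"dy":0,"dz":0,"ax":0,"ay":0,"az":0,"hand":0},{"dx":0,"dy":0,"dz":0,"ax":0,"ay":0,"az":0,"hand":0}]'
```

```text
clock: 6.98
eef_pos: [0.4884, -0.0227, 0.2903]
tool_rot: [-2.172, -2.268, 0.001]
force: [-0.4, -0.1, -3.6]
finger_gap: 0.075
finger_force: 58.6
clock: 7.98
eef_pos: [0.4621, 0.2113, 0.2903]
tool_rot: [-2.179, -2.262, 0.001]
force: [0.6, -0.7, -3.7]
finger_gap: 0.078
finger_force: 58.7
clock: 8.6
eef_pos: [0.4627, 0.2399, 0.2433]
tool_rot: [2.181, 2.261, -0.0]
force: [-0.2, 0.1, -3.8]
finger_gap: 0.079
finger_force: 58.6
```

```bash
python3 - <<'E'
from h import *
np.set_printoptions(precision=4,suppress=True)
s=r.read_state();c=cal('wrist');im=r.grab_frame('wrist');cv2.imwrite('pics/w5.png',im);S=r.grab_frame('side');T=r.grab_frame('top');cv2.imwrite('pics/s5.png',S);cv2.imwrite('pics/t5.png',T)
h=cv2.cvtColor(im,cv2.COLOR_BGR2HSV);m=cv2.inRange(h,(18,120,60),(35,255,255));v,u=np.nonzero(m);print(len(u), (u.min(),u.max(),v.min(),v.max()) if len(u) else '')
for x in (-.165,-.14,-.112,-.075): P=[.712+x*.9994,.2147+x*.034,.226]; print(x,P,proj('wrist',P,c),proj('side',P),proj('top',P))
u0,v0=map(int,proj('side',s['eef_pos']));b=S[v0-100:v0+140,u0-150:u0+90]
a=cv2.resize(im,None,fx=.75,fy=.75)[:,20:460]; b=cv2.resize(b,(360,360))
cv2.imwrite('pics/c5.png',np.hstack([a,b]))
E
```

```text
3532 (np.int64(450), np.int64(637), np.int64(337), np.int64(363))
-0.165 [0.547099, 0.20909, 0.226] [464.3367 341.7078] [273.6672 263.2085] [254.1348 232.1502]
-0.14 [0.5720839999999999, 0.20994, 0.226] [510.513  341.7523] [262.9074 259.788 ] [253.6296 223.0746]
-0.112 [0.6000672, 0.210892, 0.226] [562.2165 341.8021] [251.0157 256.0077] [253.0684 212.991 ]
-0.075 [0.637045, 0.21215, 0.226] [630.5163 341.868 ] [235.5539 251.0925] [252.3339 199.7959]
```

View pics/c5.png

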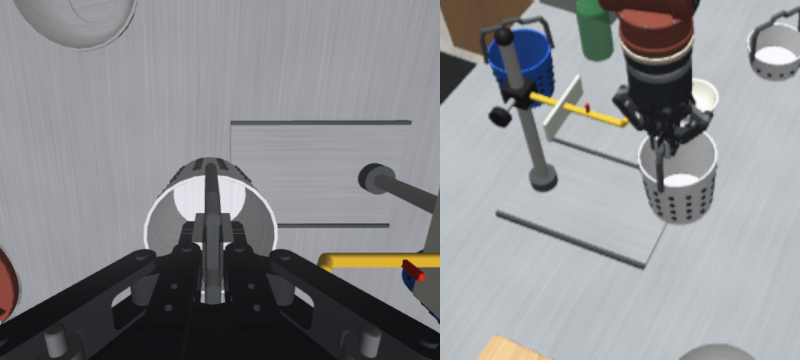

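The wrist view shows the arm level with the pail's handle opening. Its tip is at about (437,348) full-frame and the keeper base at about u=564, as predicted. I'll slide the handle over the tip at the raised height.

```bash
python3 -m pendant '[{"dx":0.15,"dy":0,"dz":0,"ax":0,"ay":0,"az":0,"hand":0},{"dx":0.25,"dy":0.01,"dz":0,"ax":0,"ay":0,"az":0,"hand":0},{"dx":0.25,"dy":0.01,"dz":0,"ax":0,"ay":0,"az":0,"hand":0},{"dx":0.25,"dy":0.01,"dz":0,"ax":0,"ay":0,"az":0,"hand":0},{"dx":0.25,"dy":0.01,"dz":0,"ax":0,"ay":0,"az":0,"hand":0},{"dx":0.25,"dy":0.01,"dz":0,"ax":0,"ay":0,"az":0,"hand":0},{"dx":0.25,"dy":0,"dz":0,"ax":0,"ay":0,"az":0,"hand":0},{"dx":0.12,"dy":0,"dz":0,"ax":0,"ay":0,"az":0,"hand":0}]'
python3 -m pendant '[{"dx":0,"dy":0,"dz":0,"ax":0,"ay":0,"az":0,"hand":0},{"dx":0,"dy":0,"dz":-0.2,"ax":0,"ay":0,"az":0,"hand":0},{"dx":0,"dy":0,"dz":-0.15,"ax":0,"ay":0,"az":0,"hand":0},{"dx":0,"dy":0,"dz":0,"ax":0,"ay":0,"az":0,"hand":0}]'
python3 - <<'E'
from h import *
np.set_printoptions(precision=4,suppress=True)
s=r.read_state();c=cal('wrist');im=r.grab_frame('wrist');cv2.imwrite('pics/w6.png',im)
h=cv2.cvtColor(im,cv2.COLOR_BGR2HSV);m=cv2.inRange(h,(18,120,60),(35,255,255));v,u=np.nonzero(m)
print(s['eef_pos'],len(u))
for a in range(200,460,15):
    q=v[(u==a)]
    if len(q): print(a,q.min(),q.max(),onz('wrist',a,(q.min()+q.max())/2,.226,c)[:2])
E
```

```text
clock: 9.75
eef_pos: [0.5699, 0.243, 0.243]
tool_rot: [2.181, 2.261, -0.0]
force: [0.4, -0.2, -3.7]
finger_gap: 0.082
finger_force: 58.7
clock: 10.25
eef_pos: [0.5679, 0.2432, 0.2209]
tool_rot: [-2.179, -2.261, 0.003]
force: [0.2, -1.0, -4.0]
finger_gap: 0.076
finger_force: 58.7
[0.5679 0.2432 0.2209] 2044
```

```bash
python3 -m pendant '[{"dx":0,"dy":0,"dz":-0.05,"ax":0,"ay":0,"az":0,"hand":0},{"dx":0,"dy":0,"dz":-0.05,"ax":0,"ay":0,"az":0,"hand":0},{"dx":0,"dy":0,"dz":-0.04,"ax":0,"ay":0,"az":0,"hand":0},{"dx":0,"dy":0,"dz":0,"ax":0,"ay":0,"az":0,"hand":0}]'
python3 -m pendant '[{"dx":0,"dy":0,"dz":-0.03,"ax":0,"ay":0,"az":0,"hand":0},{"dx":0,"dy":0,"dz":-0.02,"ax":0,"ay":0,"az":0,"hand":0},{"dx":0,"dy":0,"dz":0,"ax":0,"ay":0,"az":0,"hand":0}]'
```

```text
clock: 10.8
eef_pos: [0.5688, 0.2432, 0.2137]
tool_rot: [-2.18, -2.262, 0.0]
force: [-0.2, 0.9, -3.4]
finger_gap: 0.072
finger_force: 58.7
clock: 11.18
eef_pos: [0.5688, 0.2432, 0.2108]
tool_rot: [-2.18, -2.262, 0.0]
force: [0.3, 0.3, -4.3]
finger_gap: 0.079
finger_force: 58.7
```

```bash
python3 -m pendant '[{"dx":0,"dy":0,"dz":-0.03,"ax":0,"ay":0,"az":0,"hand":0},{"dx":0,"dy":0,"dz":0,"ax":0,"ay":0,"az":0,"hand":0}]'
python3 -m pendant '[{"dx":0,"dy":0,"dz":-0.02,"ax":0,"ay":0,"az":0,"hand":0},{"dx":0,"dy":0,"dz":0,"ax":0,"ay":0,"az":0,"hand":0}]'
```

```text
clock: 11.42
eef_pos: [0.569, 0.2432, 0.2094]
tool_rot: [2.18, 2.262, 0.001]
force: [-0.7, -0.2, -0.5]
finger_gap: 0.08
finger_force: 59.1
clock: 11.68
eef_pos: [0.5692, 0.2432, 0.2086]
tool_rot: [2.18, 2.261, 0.001]
force: [-0.7, -1.0, 2.3]
finger_gap: 0.084
finger_force: 59.6
```

Contact came at the predicted height and the load has moved onto the arm. Release.

```bash
python3 -m pendant '[{"dx":0,"dy":0,"dz":0,"ax":0,"ay":0,"az":0,"hand":0.45},{"dx":0,"dy":0,"dz":0,"ax":0,"ay":0,"az":0,"hand":0.45},{"dx":0,"dy":0,"dz":0,"ax":0,"ay":0,"az":0,"hand":0.45},{"dx":0,"dy":0,"dz":0,"ax":0,"ay":0,"az":0,"hand":0.45},{"dx":0,"dy":0,"dz":0,"ax":0,"ay":0,"az":0,"hand":0.45},{"dx":0,"dy":0,"dz":0,"ax":0,"ay":0,"az":0,"hand":0.45}]'
python3 - <<'E'
from h import *
s=r.read_state();im=r.grab_frame('wrist');S=r.grab_frame('side');cv2.imwrite('pics/w7.png',im);cv2.imwrite('pics/s7.png',S)
u0,v0=map(int,proj('side',s['eef_pos']));b=cv2.resize(S[v0-100:v0+140,u0-140:u0+100],(400,400))
a=cv2.resize(im,None,fx=.8333,fy=.8333)[:,80:470]
cv2.imwrite('pics/c7.png',np.hstack([a,b]))
E
```

```text
clock: 12.42
eef_pos: [0.5689, 0.2432, 0.2079]
tool_rot: [2.18, 2.262, 0.0]
force: [0.1, 0.0, 0.7]
finger_gap: 0.456
finger_force: 0.0
```

View pics/c7.png

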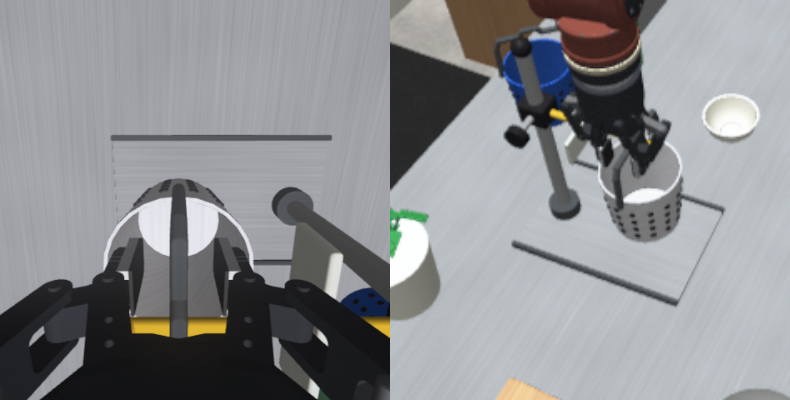

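Ten pictures viewed. This last one shows the pail hanging upright on the arm in front of the keeper, with the fingers open on either side of the handle. Next I'll lift, turn 90° and straddle the arm, so both fingers push the two level stretches evenly.

```bash
python3 -m pendant '[{"dx":0,"dy":0,"dz":0.1,"ax":0,"ay":0,"az":0,"hand":0.45},{"dx":0,"dy":0,"dz":0.2,"ax":0,"ay":0,"az":0,"hand":0.45},{"dx":0,"dy":0,"dz":0.4,"ax":0,"ay":0,"az":0,"hand":0.45},{"dx":0,"dy":0,"dz":0.4,"ax":0,"ay":0,"az":0,"hand":0.45},{"dx":0,"dy":0,"dz":0.4,"ax":0,"ay":0,"az":0,"hand":0.45},{"dx":-0.3,"dy":-0.2,"dz":0,"ax":0,"ay":0,"az":1,"hand":0.55},{"dx":-0.3,"dy":-0.2,"dz":0,"ax":0,"ay":0,"az":1,"hand":0.55},{"dx":-0.05,"dy":-0.18,"dz":0,"ax":0,"ay":0,"az":1,"hand":0.55}]'
python3 -m pendant '[{"dx":0,"dy":0,"dz":0,"ax":0,"ay":0,"az":1,"hand":0.55},{"dx":0,"dy":0,"dz":0,"ax":0,"ay":0,"az":1,"hand":0.55},{"dx":0,"dy":0,"dz":0,"ax":0,"ay":0,"az":1,"hand":0.55},{"dx":0,"dy":0,"dz":0,"ax":0,"ay":0,"az":1,"hand":0.55},{"dx":0,"dy":0,"dz":0,"ax":0,"ay":0,"az":1,"hand":0.55},{"dx":0,"dy":0,"dz":0,"ax":0,"ay":0,"az":1,"hand":0.55},{"dx":0,"dy":0,"dz":0,"ax":0,"ay":0,"az":1,"hand":0.55},{"dx":0,"dy":0,"dz":0,"ax":0,"ay":0,"az":1,"hand":0.55}]'
python3 -m pendant '[{"dx":0,"dy":0,"dz":0,"ax":0,"ay":0,"az":1,"hand":0.55},{"dx":0,"dy":0,"dz":0,"ax":0,"ay":0,"az":1,"hand":0.55},{"dx":0,"dy":0,"dz":0,"ax":0,"ay":0,"az":1,"hand":0.55},{"dx":0,"dy":0,"dz":0,"ax":0,"ay":0,"az":1,"hand":0.55},{"dx":0,"dy":0,"dz":0,"ax":0,"ay":0,"az":1,"hand":0.55},{"dx":0,"dy":0,"dz":0,"ax":0,"ay":0,"az":1,"hand":0.55},{"dx":0,"dy":0,"dz":0,"ax":0,"ay":0,"az":1,"hand":0.55},{"dx":0,"dy":0,"dz":0,"ax":0,"ay":0,"az":1,"hand":0.55}]'
python3 -m pendant '[{"dx":0,"dy":0,"dz":0,"ax":0,"ay":0,"az":1,"hand":0.55},{"dx":0,"dy":0,"dz":0,"ax":0,"ay":0,"az":1,"hand":0.55},{"dx":0,"dy":0,"dz":0,"ax":0,"ay":0,"az":1,"hand":0.55},{"dx":0,"dy":0,"dz":0,"ax":0,"ay":0,"az":0.5,"hand":0.55},{"dx":0,"dy":0,"dz":0,"ax":0,"ay":0,"az":0,"hand":0.55}]'
python3 - <<'E'
from h import *
np.set_printoptions(precision=4,suppress=True)
s=r.read_state();c=cal('wrist');im=r.grab_frame('wrist');S=r.grab_frame('side');T=r.grab_frame('top');[cv2.imwrite(f'pics/{n}8.png',i) for n,i in (('w',im),('s',S),('t',T))]
print(s['joint_positions'],'cam',-c[3][:3,:3].T@c[3][:3,3]-s['eef_pos'])
h=cv2.cvtColor(im,cv2.COLOR_BGR2HSV);m=cv2.inRange(h,(18,120,60),(35,255,255));v,u=np.nonzero(m);print('yellow',len(u))
for a in range(0,480,20):
    q=u[v==a]
    if len(q)>3: print(a,q.min(),q.max(),onz('wrist',(q.min()+q.max())/2,a,.226,c)[:2])
m=cv2.inRange(h,(0,150,60),(8,255,255));v,u=np.nonzero(m);print('red',len(u),u.mean(),v.mean(),onz('wrist',u.mean(),v.mean(),.236,c))
E
```

```text
clock: 13.52
eef_pos: [0.5293, 0.2083, 0.2995]
tool_rot: [1.928, 2.479, 0.002]
force: [0.2, 0.1, 0.4]
finger_gap: 0.549
finger_force: 0.0
clock: 14.52
eef_pos: [0.53, 0.2085, 0.2991]
tool_rot: [1.17, 2.914, 0.001]
force: [-1.2, 0.4, 0.1]
finger_gap: 0.548
finger_force: 0.0
clock: 15.52
eef_pos: [0.53, 0.2084, 0.2991]
tool_rot: [0.322, 3.124, 0.001]
force: [-0.2, 0.7, -0.5]
finger_gap: 0.551
finger_force: 0.0
clock: 16.15
eef_pos: [0.53, 0.2084, 0.2985]
tool_rot: [-0.057, 3.14, 0.0]
force: [-0.1, 0.8, -0.6]
finger_gap: 0.551
finger_force: 0.0
[0.1451 0.0367 0.1498 1.6832 0.0001 0.1089] cam [-0.0723 -0.0036  0.1435]
yellow 1368
280 302 315 [0.5501 0.207 ]
300 302 315 [0.5652 0.2076]
340 303 316 [0.5971 0.2094]
360 303 316 [0.614 0.21 ]
380 303 315 [0.6316 0.2102]
red 64 308.90625 356.8125 [0.6042 0.2092 0.236 ]
```

```bash
python3 -m pendant '[{"dx":0,"dy":0,"dz":-0.35,"ax":0,"ay":0,"az":0,"hand":0.55},{"dx":0,"dy":0,"dz":-0.4,"ax":0,"ay":0,"az":0,"hand":0.55},{"dx":0,"dy":0,"dz":-0.4,"ax":0,"ay":0,"az":0,"hand":0.55},{"dx":0,"dy":0,"dz":-0.3,"ax":0,"ay":0,"az":0,"hand":0.55},{"dx":0,"dy":0,"dz":-0.1,"ax":0,"ay":0,"az":0,"hand":0.55},{"dx":0,"dy":0,"dz":0,"ax":0,"ay":0,"az":0,"hand":0.55}]'
python3 -m pendant '[{"dx":0.1,"dy":0,"dz":0,"ax":0,"ay":0,"az":0,"hand":0.55},{"dx":0.1,"dy":0,"dz":0,"ax":0,"ay":0,"az":0,"hand":0.55},{"dx":0.1,"dy":0.01,"dz":0,"ax":0,"ay":0,"az":0,"hand":0.55},{"dx":0.05,"dy":0,"dz":0,"ax":0,"ay":0,"az":0,"hand":0.55},{"dx":0.05,"dy":0,"dz":0,"ax":0,"ay":0,"az":0,"hand":0.55},{"dx":0.05,"dy":0,"dz":0,"ax":0,"ay":0,"az":0,"hand":0.55},{"dx":0.05,"dy":0,"dz":0,"ax":0,"ay":0,"az":0,"hand":0.55}]'
```

```text
clock: 17.05
eef_pos: [0.5299, 0.2084, 0.2051]
tool_rot: [-0.058, 3.141, 0.0]
force: [0.5, 0.2, 0.1]
finger_gap: 0.547
finger_force: 0.0
clock: 17.92
eef_pos: [0.5596, 0.2091, 0.2048]
tool_rot: [0.058, -3.14, -0.0]
force: [-2.3, -0.5, -0.3]
finger_gap: 0.546
finger_force: 1.2
```

```bash
python3 -m pendant '[{"dx":0.05,"dy":0,"dz":0,"ax":0,"ay":0,"az":0,"hand":0.55},{"dx":0.05,"dy":0.01,"dz":0,"ax":0,"ay":0,"az":0,"hand":0.55},{"dx":0.05,"dy":0,"dz":0,"ax":0,"ay":0,"az":0,"hand":0.55},{"dx":0.05,"dy":0,"dz":0,"ax":0,"ay":0,"az":0,"hand":0.55},{"dx":0.05,"dy":0,"dz":0,"ax":0,"ay":0,"az":0,"hand":0.55}]'
python3 -m pendant '[{"dx":0.05,"dy":0,"dz":0,"ax":0,"ay":0,"az":0,"hand":0.55},{"dx":0.05,"dy":0.01,"dz":0,"ax":0,"ay":0,"az":0,"hand":0.55},{"dx":0.05,"dy":0,"dz":0,"ax":0,"ay":0,"az":0,"hand":0.55},{"dx":0.05,"dy":0,"dz":0,"ax":0,"ay":0,"az":0,"hand":0.55},{"dx":0.05,"dy":0.01,"dz":0,"ax":0,"ay":0,"az":0,"hand":0.55}]'
python3 -m pendant '[{"dx":0.05,"dy":0,"dz":0,"ax":0,"ay":0,"az":0,"hand":0.55},{"dx":0.05,"dy":0.01,"dz":0,"ax":0,"ay":0,"az":0,"hand":0.55},{"dx":0.05,"dy":0,"dz":0,"ax":0,"ay":0,"az":0,"hand":0.55},{"dx":0.05,"dy":0,"dz":0,"ax":0,"ay":0,"az":0,"hand":0.55}]'
python3 - <<'E'
from h import *
np.set_printoptions(precision=4,suppress=True)
s=r.read_state();c=cal('wrist');im=r.grab_frame('wrist');cv2.imwrite('pics/w9.png',im)
h=cv2.cvtColor(im,cv2.COLOR_BGR2HSV)
m=cv2.inRange(h,(0,150,60),(8,255,255));v,u=np.nonzero(m);print('red',len(u),(u.min(),u.max(),v.min(),v.max()) if len(u) else '')
m=cv2.inRange(h,(18,120,60),(35,255,255));v,u=np.nonzero(m);
print('yellow',[(a,(u[v==a]).min(),(u[v==a]).max()) for a in range(180,480,10) if (v==a).sum()>2])
print(proj('wrist',[.600,.2105,.226],c),proj('wrist',[.600,.2105,.246],c))
E
```

```text
clock: 18.55
eef_pos: [0.5751, 0.2096, 0.2049]
tool_rot: [0.058, -3.141, -0.0]
force: [-2.6, -0.3, -1.6]
finger_gap: 0.552
finger_force: 1.1
clock: 19.18
eef_pos: [0.5896, 0.2108, 0.2047]
tool_rot: [0.058, -3.14, 0.0]
force: [-5.0, -0.1, 0.5]
finger_gap: 0.548
finger_force: 2.3
clock: 19.68
eef_pos: [0.6022, 0.2114, 0.205]
tool_rot: [-0.058, 3.141, 0.0]
force: [-2.4, -0.6, 0.5]
finger_gap: 0.548
finger_force: 1.1
red 1 (np.int64(302), np.int64(302), np.int64(361), np.int64(361))
yellow [(180, np.int64(293), np.int64(320)), (190, np.int64(294), np.int64(320)), (200, np.int64(294), np.int64(320)), (210, np.int64(294), np.int64(320)), (220, np.int64(295), np.int64(320)), (230, np.int64(295), np.int64(320)), (240, np.int64(295), np.int64(320)), (250, np.int64(295), np.int64(319)), (260, np.int64(295), np.int64(319)), (270, np.int64(295), np.int64(319)), (280, np.int64(296), np.int64(319)), (290, np.int64(296), np.int64(319)), (300, np.int64(295), np.int64(319)), (310, np.int64(295), np.int64(319)), (320, np.int64(296), np.int64(319)), (330, np.int64(296), np.int64(319)), (340, np.int64(296), np.int64(319)), (350, np.int64(296), np.int64(319)), (360, np.int64(296), np.int64(319)), (390, np.int64(296), np.int64(319)), (400, np.int64(298), np.int64(317))]
[310.539  320.5139] [310.6235 349.8872]
```

```bash
cat > k.py <<'E'
from h import *
s=r.read_state();c=cal('wrist');im=r.grab_frame('wrist')
h=cv2.cvtColor(im,cv2.COLOR_BGR2HSV);m=cv2.inRange(h,(0,150,40),(8,255,255));v,u=np.nonzero(m);print('red',len(u),(u.min(),u.max(),v.min(),v.max()) if len(u) else '',proj('wrist',[.600,.2105,.226],c),proj('wrist',[.600,.2105,.246],c))
E
python3 -m pendant '[{"dx":0.05,"dy":0,"dz":0,"ax":0,"ay":0,"az":0,"hand":0.55},{"dx":0.05,"dy":0,"dz":0,"ax":0,"ay":0,"az":0,"hand":0.55},{"dx":0,"dy":0,"dz":0,"ax":0,"ay":0,"az":0,"hand":0.55}]'
python3 k.py
python3 -m pendant '[{"dx":0.05,"dy":0,"dz":0,"ax":0,"ay":0,"az":0,"hand":0.55},{"dx":0.03,"dy":0,"dz":0,"ax":0,"ay":0,"az":0,"hand":0.55},{"dx":0,"dy":0,"dz":0,"ax":0,"ay":0,"az":0,"hand":0.55}]'
python3 k.py
```

```text
clock: 20.1
eef_pos: [0.6084, 0.2113, 0.205]
tool_rot: [-0.057, 3.14, 0.0]
force: [0.2, 0.4, -0.1]
finger_gap: 0.549
finger_force: 0.0
red 371 (np.int64(300), np.int64(316), np.int64(306), np.int64(335)) [311.25680368 306.71465921] [311.45761734 334.26028365]
clock: 20.52
eef_pos: [0.613, 0.2114, 0.2049]
tool_rot: [-0.058, 3.14, 0.0]
force: [0.4, 0.1, 1.0]
finger_gap: 0.547
finger_force: 0.0
red 180 (np.int64(300), np.int64(316), np.int64(312), np.int64(323)) [311.64592449 296.09644878] [311.91197281 322.2044214 ]
```

The keeper is seen upright (rows 306–335, as predicted) and the push force has dropped to zero. Back off and lift away.

```bash
python3 -m pendant '[{"dx":-0.1,"dy":0,"dz":0,"ax":0,"ay":0,"az":0,"hand":0.55},{"dx":-0.3,"dy":0,"dz":0,"ax":0,"ay":0,"az":0,"hand":0.55},{"dx":0,"dy":0,"dz":0.4,"ax":0,"ay":0,"az":0,"hand":0.55},{"dx":0,"dy":0,"dz":0.6,"ax":0,"ay":0,"az":0,"hand":0.55},{"dx":-0.3,"dy":0,"dz":0.6,"ax":0,"ay":0,"az":0,"hand":0.55},{"dx":-0.6,"dy":0,"dz":0,"ax":0,"ay":0,"az":0,"hand":0.55},{"dx":-0.6,"dy":0,"dz":0,"ax":0,"ay":0,"az":0,"hand":0.55},{"dx":0,"dy":0,"dz":0,"ax":0,"ay":0,"az":0,"hand":0.55}]'
python3 -m pendant '[{"dx":0,"dy":0,"dz":0,"ax":0,"ay":0,"az":0,"hand":0.55},{"dx":0,"dy":0,"dz":0,"ax":0,"ay":0,"az":0,"hand":0.55},{"dx":0,"dy":0,"dz":0,"ax":0,"ay":0,"az":0,"hand":0.55},{"dx":0,"dy":0,"dz":0,"ax":0,"ay":0,"az":0,"hand":0.55},{"dx":0,"dy":0,"dz":0,"ax":0,"ay":0,"az":0,"hand":0.55},{"dx":0,"dy":0,"dz":0,"ax":0,"ay":0,"az":0,"hand":0.55},{"dx":0,"dy":0,"dz":0,"ax":0,"ay":0,"az":0,"hand":0.55},{"dx":0,"dy":0,"dz":0,"ax":0,"ay":0,"az":0,"hand":0.55}]'
cat > e.py <<'E'
from h import *
np.set_printoptions(precision=4,suppress=True)
s=r.read_state();c=cal('wrist')
ims={n:r.grab_frame(n) for n in('wrist','side','top')}
for n,im in ims.items():
    cv2.imwrite(f'pics/end_{n}.png',im); cc=c if n=='wrist' else cal(n)
    h=cv2.cvtColor(im,cv2.COLOR_BGR2HSV);m=cv2.inRange(h,(0,150,40),(8,255,255)); p=[proj(n,[.600,.2105,z],cc) for z in(.226,.246)]; fold=proj(n,[.620,.2112,.228],cc)
    k=np.zeros_like(m);a,b=map(int,(p[0]+p[1])/2);k[max(0,b-45):b+45,max(0,a-45):a+45]=255;v,u=np.nonzero(m&k)
    print(n,'red',len(u),(u.min(),u.max(),v.min(),v.max()) if len(u) else '','upright',*p,'folded end',fold)
# dark handle along arm in wrist view
g=cv2.cvtColor(ims['wrist'],cv2.COLOR_BGR2GRAY)
for y in(-.032,.032):
    out=[]
    for x in np.arange(-.125,-.066,.003):
        u,v=proj('wrist',[.712+x-.034*y,.2147+.034*x+y-.002,.226],c); out.append((round(x,3),int(g[int(v),int(u)]) if 0<=v<480 else -1))
    print(y,out)
# other things moved? diff of top pictures
a=cv2.absdiff(cv2.imread('pics/top0.png'),ims['top']).max(2)
for nm,(x0,y0,x1,y1) in dict(shallow=(380,248,422,290),ramekin=(322,226,356,258),jar=(446,226,472,250),mill=(440,175,470,205),steel=(158,304,212,358),bottle=(345,143,372,182)).items(): print(nm,(a[y0:y1,x0:x1]>40).mean())
E
python3 e.py
```

```text
clock: 21.58
eef_pos: [0.4968, 0.2117, 0.3017]
tool_rot: [-0.059, 3.14, 0.0]
force: [0.1, -0.5, 0.2]
finger_gap: 0.553
finger_force: 0.0
clock: 22.58
eef_pos: [0.4987, 0.2114, 0.301]
tool_rot: [-0.058, 3.141, 0.0]
force: [0.3, -0.8, 0.2]
finger_gap: 0.55
finger_force: 0.0
wrist red 123 (np.int64(300), np.int64(306), np.int64(380), np.int64(397)) upright [305.4027 377.4773] [305.032  396.5174] folded end [305.4408 401.1082]
side red 8 (np.int64(250), np.int64(252), np.int64(250), np.int64(255)) upright [251.1373 255.8874] [249.9616 249.6109] folded end [242.6085 252.605 ]
top red 2152 (np.int64(207), np.int64(255), np.int64(167), np.int64(256)) upright [253.2146 213.0083] [252.1565 211.0952] folded end [252.7039 205.6549]
-0.032 [(np.float64(-0.125), 92), (np.float64(-0.122), 93), (np.float64(-0.119), 91), (np.float64(-0.116), 91), (np.float64(-0.113), 90), (np.float64(-0.11), 91), (np.float64(-0.107), 90), (np.float64(-0.104), 143), (np.float64(-0.101), 213), (np.float64(-0.098), 150), (np.float64(-0.095), 120), (np.float64(-0.092), 78), (np.float64(-0.089), 25), (np.float64(-0.086), 25), (np.float64(-0.083), 24), (np.float64(-0.08), 21), (np.float64(-0.077), 22), (np.float64(-0.074), 22), (np.float64(-0.071), 22), (np.float64(-0.068), 21)]
0.032 [(np.float64(-0.125), 99), (np.float64(-0.122), 97), (np.float64(-0.119), 100), (np.float64(-0.116), 97), (np.float64(-0.113), 97), (np.float64(-0.11), 99), (np.float64(-0.107), 97), (np.float64(-0.104), 97), (np.float64(-0.101), 98), (np.float64(-0.098), 178), (np.float64(-0.095), 90), (np.float64(-0.092), 80), (np.float64(-0.089), 27), (np.float64(-0.086), 25), (np.float64(-0.083), 24), (np.float64(-0.08), 22), (np.float64(-0.077), 22), (np.float64(-0.074), 26), (np.float64(-0.071), 24), (np.float64(-0.068), 23)]
shallow 0.0
ramekin 0.0
jar 0.0
mill 0.01888888888888889
steel 0.3292181069958848
bottle 0.0
```

```bash
python3 -m pendant '[{"dx":0,"dy":0,"dz":0,"ax":0,"ay":0,"az":0,"hand":0.55},{"dx":0,"dy":0,"dz":0,"ax":0,"ay":0,"az":0,"hand":0.55},{"dx":0,"dy":0,"dz":0,"ax":0,"ay":0,"az":0,"hand":0.55},{"dx":0,"dy":0,"dz":0,"ax":0,"ay":0,"az":0,"hand":0.55}]' | head -1
python3 - <<'E'
from h import *
np.set_printoptions(precision=4,suppress=True)
A=cv2.imread('pics/end_side.png');B=r.grab_frame('side');S=cv2.imread('pics/side0.png')
print('steel side',(cv2.absdiff(S,B).max(2)[405:478,300:380]>40).mean())
u,v=map(int,proj('side',[.63,.212,.12])); d=cv2.absdiff(A,B).max(2)[v-60:v+60,u-50:u+50]; print('motion',(d>30).sum())
# pixels on the arm line in side view: yellow vs covered, by stand x
hs=cv2.cvtColor(B,cv2.COLOR_BGR2HSV)
for x in np.arange(-.165,-.06,.005):
    p=proj('side',[.712+x,.2147+.034*x,.226]); print(round(x,3),hs[int(round(p[1]))-2,int(round(p[0]))],end=' ')
g=cv2.cvtColor(B,cv2.COLOR_BGR2GRAY)
print()
for y in (.025,.035,.045):
  print(y,[(round(x,3),int(g[tuple(np.round(proj('side',[.712+x-.034*y,.2147+.034*x+y,.226])).astype(int)[::-1])])) for x in np.arange(-.12,-.06,.004)])
E
```

```text
clock: 23.22
steel side 0.0
motion 23
-0.165 [ 22 160 198] -0.16 [ 25 171 234] -0.155 [ 25 173 235] -0.15 [ 24 133 227] -0.145 [ 25 107 228] -0.14 [ 24 169 232] -0.135 [ 23 112 228] -0.13 [ 24  58 237] -0.125 [ 23 135 227] -0.12 [ 23 159 221] -0.115 [  8 171 116] -0.11 [ 17 194 133] -0.105 [ 24  99 235] -0.1 [ 24  85 226] -0.095 [ 23 134 228] -0.09 [ 22 165 209] -0.085 [23 84 76] -0.08 [105  22  94] -0.075 [ 83  10 100] -0.07 [ 44  13 211] -0.065 [ 25 121 230] 
0.025 [(np.float64(-0.12), 133), (np.float64(-0.116), 128), (np.float64(-0.112), 130), (np.float64(-0.108), 128), (np.float64(-0.104), 130), (np.float64(-0.1), 129), (np.float64(-0.096), 126), (np.float64(-0.092), 127), (np.float64(-0.088), 66), (np.float64(-0.084), 90), (np.float64(-0.08), 93), (np.float64(-0.076), 106), (np.float64(-0.072), 109), (np.float64(-0.068), 134), (np.float64(-0.064), 231)]
0.035 [(np.float64(-0.12), 132), (np.float64(-0.116), 129), (np.float64(-0.112), 129), (np.float64(-0.108), 126), (np.float64(-0.104), 129), (np.float64(-0.1), 129), (np.float64(-0.096), 128), (np.float64(-0.092), 124), (np.float64(-0.088), 100), (np.float64(-0.084), 90), (np.float64(-0.08), 96), (np.float64(-0.076), 108), (np.float64(-0.072), 109), (np.float64(-0.068), 219), (np.float64(-0.064), 233)]
0.045 [(np.float64(-0.12), 129), (np.float64(-0.116), 128), (np.float64(-0.112), 127), (np.float64(-0.108), 129), (np.float64(-0.104), 128), (np.float64(-0.1), 127), (np.float64(-0.096), 126), (np.float64(-0.092), 124), (np.float64(-0.088), 61), (np.float64(-0.084), 78), (np.float64(-0.08), 92), (np.float64(-0.076), 108), (np.float64(-0.072), 110), (np.float64(-0.068), 130), (np.float64(-0.064), 223)]
```

The handle is home at about -81 mm, the keeper is up and the other things haven't moved. I'll let the swing die down and check again.

```bash
for i in 1 2 3 4 5; do python3 -m pendant '[{"dx":0,"dy":0,"dz":0,"ax":0,"ay":0,"az":0,"hand":0.55},{"dx":0,"dy":0,"dz":0,"ax":0,"ay":0,"az":0,"hand":0.55},{"dx":0,"dy":0,"dz":0,"ax":0,"ay":0,"az":0,"hand":0.55},{"dx":0,"dy":0,"dz":0,"ax":0,"ay":0,"az":0,"hand":0.55},{"dx":0,"dy":0,"dz":0,"ax":0,"ay":0,"az":0,"hand":0.55},{"dx":0,"dy":0,"dz":0,"ax":0,"ay":0,"az":0,"hand":0.55},{"dx":0,"dy":0,"dz":0,"ax":0,"ay":0,"az":0,"hand":0.55},{"dx":0,"dy":0,"dz":0,"ax":0,"ay":0,"az":0,"hand":0.55}]' | head -1; done
python3 - <<'E'
from h import *
F=[r.grab_frame('side') for _ in range(8)]
u,v=map(int,proj('side',[.63,.212,.12]))
print([int((cv2.absdiff(F[0],f).max(2)[v-60:v+60,u-50:u+50]>15).sum()) for f in F[1:]], r.read_state()['clock'])
h=cv2.cvtColor(F[-1],cv2.COLOR_BGR2HSV);m=cv2.inRange(h,(0,150,60),(10,255,255));print(np.argwhere(m[240:265,235:270])[[0,-1]]+[240,235])
E
```

```text
clock: 24.28
clock: 25.28
clock: 26.28
clock: 27.28
clock: 28.28
[0, 0, 0, 0, 0, 0, 0] 28.675
[[250 251]
 [255 251]]
```

Everything is still and the keeper is up. Handing in.

```bash
python3 -c "from plant import r; print(r.close_job())"
```

```text
the job is handed in; nothing more can be done
None
```

I handed the job in with the deep pail hanging still on the arm between the raised keeper and the plate; camera checks showed the other things where they started, but no verdict was returned.

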